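# Preload the tension gauge and reset its peak arm

### The arm

A 6-joint arm with a two-finger parallel gripper is mounted at the origin on the work surface. World frame = base frame: x ahead of the robot, y to its left, z up, the work surface at z = 0. Lengths are in m, angles in rad, forces in N, time in s.
With the tool pointing down it reaches from about 0.35 to 0.975 m from the base axis. Payload 4.9 kg.
Tool frame: the origin (TCP) lies on the front face of the gripper's body, between the roots of the fingers; the fingertips stand ctrl.tip_extent ahead of it and the grasp point (between the pads) lies 54 mm ahead of it (ctrl.tip_extent is the distance from the TCP to the fingertips, in m); z points along the fingers, y is the line along which they close (so a half turn about z gives the same grasp; the last joint's range is limited). The gripper opens to 85 mm and grips with 20 to 120 N. Pads are 22 mm wide; open, the fingers measure 114 mm over their backs; the gripper's body (76 mm by 85 mm) begins 54 mm behind the grasp point. The pads swing forward as they close: fully open they stand 13 mm farther back than shut.
Start: joints at [1.152, 0.053, 1.613, -0, 1.476, -0.119], TCP at [0.185, 0.597, 0.304] pointing down, gripper open.
Joint ranges: [-3.01, 3.01], [-1.01, 2.22], [0.06, 2.58], [-1.02, 4.17], [0.09, 2.62], [-3.14, 3.14]. Speed limits (rad/s): [2.57, 2.57, 3.14, 3.14, 3.14, 3.14].

### API

Orientations are given as a rotation vector (axis times angle).
In Python, from station import ctrl gives the robot as it stands.
- The arm moves only by the tool apply_moves, never from a script. Its argument "rows" is one flat list of numbers, 6 for each row, row after row: the shift along the tool's x, y, z normalised to -1 to 1, where 1 is 0.6 m, then the turn, a rotation vector about the tool's x, y, z normalised to -1 to 1, where 1 is 90 degrees. A call has 1 to 20 rows; each row is the pose to reach, as a shift and turn from the pose commanded when the call began, along the tool's axes at that moment; what a row does not reach only later rows make up. A row lasts 1/10 s, in which the tool goes at most 50 mm and 8.59 degrees, less where a joint would pass 70% of its speed; a pose out of reach is approached as far as the arm can. A call with a number of a shift or a turn outside -1 to 1 is refused whole. A call with a gripper value outside its range is refused whole. "grip" is the opening, from 0 (shut) to 1 (fully open), set as the call begins (left out, the last holds). The fingers move at their own pace and stop on an object; "grip_force" is the grip in N (left out, the last holds). Time passes only in rows, so rows that repeat a pose let the fingers close. It gives the time, the measured TCP pose, the force, the opening and the grip force at its end, in the units of the state.
- ctrl.get_obs(): the state, without advancing time (a new reading comes with each control period).
- ctrl.get_image(name): name is "scene" or "top" or "wrist"; returns (picture, depth): 480x640x3 uint8, blue, green, red; 480x640 float32, m along the optical axis (not along the pixel's ray), 0 where there is no reading.
- ctrl.camera_model(name): a dict with "mtx" (3x3 intrinsics, pixels), "k1" (the pictures are not rectified: a ray, as slopes to the right and down, at radius r is drawn at 1 + k1 r^2 times it, then the intrinsics apply), "R" (3x3) and "t" (3): a world point X has camera coordinates R X + t; the wrist camera has in their place "tool_from_camera" (4x4, takes a point from camera to tool coordinates, whose origin is the TCP and whose axes are the flange's). Camera axes: x right, y down, z forward; pixel columns grow to the right and rows downward; lengths in m; the calibration is good to about 2 mm. A picture is of the moment at which its call begins: read the wrist's pose just before it. camera_model takes no time and is no camera call.
- ctrl.finish_job(): hands the job in; it is judged then, once.
The state is a dict: "t": time; "q": joint angles; "dq": joint speeds; "effort": joint torques, N m; "tool_pos": TCP position; "tool_rot": TCP orientation; "contact_force": force on the tool from outside, world axes, zero at the start; "wrist_torque": the same for the moment, N m; "opening": finger opening in m; "grip_force": force on a finger pad.
Only numpy, scipy, OpenCV 4.12 (cv2) and the standard library are available. Lean on these libraries where they do the work, as an engineer would, in place of code of your own. Each camera call takes 0.05 s, during which the arm holds its last target. There are 200 camera calls.

### The job

Make the tension gauge ready for the next run: first hang the weight carrier by its square handle on the gauge's hook and let go of it. Then, with the carrier hanging as the preload, push the peak arm on the gauge's dial back counter-clockwise (seen from above) until it rests fully home against its zero stop. Leave the carrier hanging still and the other loose things on the bench standing where they are.

Things in the scene. Friction and masses are not known exactly. Their poses are not given: they have to be found in the camera images.
- gauge: Tension gauge, fixed. Origin on the bench at its middle; own x points away from the robot at yaw 0, y left. Right end (centre 130 mm along -y): grey housing 150 x 150 x 70 mm high, round white dial on top. Left end: steel column, 24 mm thick, 251 mm high, at x +70, y +130 mm; a round steel hook (10 mm thick) reaches from it along -x. A foot 16 mm high joins both.
- hook_seat (a point): Top of the hook's lowest part, 200 mm above the bench, where a bar rests. Axes as the gauge's. The upturned end is 30 mm from here along -x, its top 27 mm higher; behind (+x) the hook rises by 11 mm to a block on the column (183 to 223 mm above the bench, front 62 mm from here). A handle must pass over the upturned end from the -x side and come down behind it.
- carrier_grip (a point): Centre of the black grip tab on top of the weight carrier, 157 mm above its underside; axes the carrier's. Tab: 14 mm (x) by 26 mm (y) by 40 mm high, on a short stem, 9 mm clear of the handle bar below. Carrier: loose, about 0.5 kg, dark round weight (foot 80 mm across, 12 mm high; upper part 60 mm across, to 45 mm) with a square wire handle. Both its sides are alike.
- carrier_bar (a point): Middle of the level top bar (6 mm wire, on its axis) of the carrier's square handle, 125 mm above the carrier's underside, 32 mm below the tab's centre. The bar runs 70 mm along the carrier's y between two uprights; under it is an opening 64 mm wide, 77 mm high for the hook. When hung its axis is about 3 mm above the hook seat.
- peak (a joint): Angle (rad) of the peak arm from its zero stop: 0 is fully home against the stop, where the arm points along the gauge's -x; it grows clockwise seen from above, up to 4.2. Light friction (about 1.2 N at the peg) holds it where it is left.
- dial_center (a point): Axis of the peak arm at the dial's face, 74 mm above the bench. The arm (aluminium, 10 mm wide, top 88 mm above the bench; hub 30 mm across, top 89 mm) sweeps over the dial. The stop is a small steel pin, 8 mm thick and 90 mm high above the bench, 30 mm out from the axis.
- peak_peg (a point): Middle of the free height of the upright black finger peg on the end of the peak arm, 106 mm above the bench: 12 mm thick, from the arm's top (88 mm) to 125 mm above the bench, 50 mm out from the axis. It can be pushed sideways with a fingertip.
- spare: Loose tall dark cylindrical weight, 56 mm across, 75 mm high with a little brass hook on top to 110 mm; origin under its centre. Not needed. It and the carrier may stand on either side.
- brass_a: Loose brass weight with a little hook, 32 mm across, 67 mm high over all; origin under its centre. Not needed.
- brass_b: Loose brass weight with a little hook, 24 mm across, 59 mm high over all; origin under its centre. Not needed.
- clamp: Loose stand clamp lying on the bench, about 115 mm long, 26 mm high; origin under the middle of its block. Not needed.
- jar: Loose empty drinking glass, 70 mm across, 85 mm high; origin under its centre. Not needed.

How it is judged:
On the way, in this order (a step that is already met when the one before it is completed fails the run):
1. the carrier hangs by its handle on the hook, let go (x of carrier_bar in the frame of hook_seat between -0.022 and 0.035 m and y of carrier_bar in the frame of hook_seat between -0.028 and 0.028 m and z of carrier_bar in the frame of hook_seat between -0.008 and 0.016 m and angle between carrier_bar's own z axis and vertical below 0.35 rad and contact force between carrier and gauge above 1 N and contact force between carrier and the fingers below 0.2 N), for 0.3 s.
2. the peak arm is at its zero stop while the carrier hangs (all of step 1 and value of joint peak below 0.06 rad), for 0.2 s.
At the end, for the whole second after the job is handed in: The carrier hangs by its handle bar in the hook (bar middle within 28 mm sideways, 22 mm before, 35 mm behind, -8 to 16 mm above the seat; tilt under 0.35 rad), let go, slower than 0.08 m/s; the peak arm rests within 0.06 rad of its stop (all of step 2 and velocity of joint peak between -0.05 and 0.05 rad/s and linear speed of carrier below 0.08 m/s); the robot touches nothing.
It fails at once if the tall dark weight is moved by more than 30 mm or tipped over (distance of spare from where it was at the start of the episode above 0.03 m or angle between spare's own z axis and vertical above 0.6 rad).
It fails at once if the larger brass weight is moved by more than 30 mm or tipped over (distance of brass_a from where it was at the start of the episode above 0.03 m or angle between brass_a's own z axis and vertical above 0.6 rad).
It fails at once if the smaller brass weight is moved by more than 30 mm or tipped over (distance of brass_b from where it was at the start of the episode above 0.03 m or angle between brass_b's own z axis and vertical above 0.6 rad).
It fails at once if the clamp is moved by more than 30 mm or tipped over (distance of clamp from where it was at the start of the episode above 0.03 m or angle between clamp's own z axis and vertical above 0.6 rad).
It fails at once if the glass is moved by more than 30 mm or tipped over (distance of jar from where it was at the start of the episode above 0.03 m or angle between jar's own z axis and vertical above 0.6 rad).
It also fails if it takes over 64 s, if anything falls off the work surface, if the arm or the gripper's body presses on something with over 40 N, if the wrist force passes 120 N, or if a joint passes its speed limit or range.

## Working session

There is one attempt and no reset: what is moved stays moved. The work goes in short steps, Python scripts to look and compute and a tool call to move; the robot and the scene stay as the last step left them, time stands still between calls to the robot, and variables do not carry over. Pictures are saved under pics/ and viewed, at most 10 in all, crops included, and the job is handed in when it is done.

Besides the shell and the picture viewer there is one more tool, called after "Request:" as name(argument=value, ...), one argument or row to a line, values as JSON. apply_moves: Moves the arm, as the interface text tells. Its arguments: {"type":"object","properties":{"rows":{"type":"array","items":{"type":"number"}},"grip":{"type":"number"},"grip_force":{"type":"number"}},"required":["rows"]}

```bash
mkdir -p pics; ls
cat > h.py <<'E'
import numpy as np, cv2, sys
from station import ctrl
from scipy.spatial.transform import Rotation as Ro
np.set_printoptions(precision=4,suppress=True)
def cam(name):
    m=ctrl.camera_model(name)
    if 'R' in m:
        R=np.array(m['R']);t=np.array(m['t']); return m,R.T,-R.T@t
    T=np.array(m['tool_from_camera']); o=ctrl.get_obs()
    Rt=Ro.from_rotvec(o['tool_rot']).as_matrix()
    return m,Rt@T[:3,:3],Rt@T[:3,3]+np.array(o['tool_pos'])
def cloud(name,save=None):
    m,R,c=cam(name); im,d=ctrl.get_image(name)
    if save: cv2.imwrite(save,im)
    K=np.array(m['mtx'],float)
    v,u=np.mgrid[:480,:640]
    p=cv2.undistortPoints(np.stack([u,v],-1).reshape(-1,1,2).astype(float),K,np.array([m['k1'],0,0,0.])).reshape(480,640,2)
    P=np.dstack([p[...,0]*d,p[...,1]*d,d])@R.T+c
    P[d==0]=np.nan
    return im,P,(K,m['k1'],R,c)
def ray(c,u,v,z):
    K,k1,R,o=c
    p=cv2.undistortPoints(np.array([[[u,v]]],float),K,np.array([k1,0,0,0.])).ravel()
    r=R@np.array([p[0],p[1],1]); return o+r*(z-o[2])/r[2]
E
python3 - <<'E'
from h import *
for n in ('scene','top'):
    im,P,c=cloud(n,f'pics/{n}0.png'); np.save(f'{n}.npy',P)
    print(n,c[3],c[2][:,2])
o=ctrl.get_obs(); print(o, ctrl.tip_extent)
E
```

```text
pics
scene [ 0.9024 -0.4885  1.083 ] [-0.3654  0.415  -0.8332]
top [ 0.3618 -0.0349  1.4565] [ 0.0973  0.0007 -0.9953]
{'t': 0.1, 'q': array([ 1.152 ,  0.0533,  1.6142,  0.    ,  1.476 , -0.119 ]), 'dq': array([-0.0014, -0.0009, -0.0021, -0.0003,  0.0041, -0.0016]), 'effort': array([  0.    , -39.4908, -37.1362,  -0.0002,   0.004 ,  -0.    ]), 'tool_pos': array([0.1844, 0.5967, 0.3028]), 'tool_rot': array([-0.4691, -3.1059,  0.0028]), 'contact_force': array([ 0.2375,  0.0736, -0.1866]), 'wrist_torque': array([-0.022 , -0.0103,  0.0077]), 'grip_force': 0.0, 'opening': 0.08534792242836543} 0.0726
```

View pics/scene0.png

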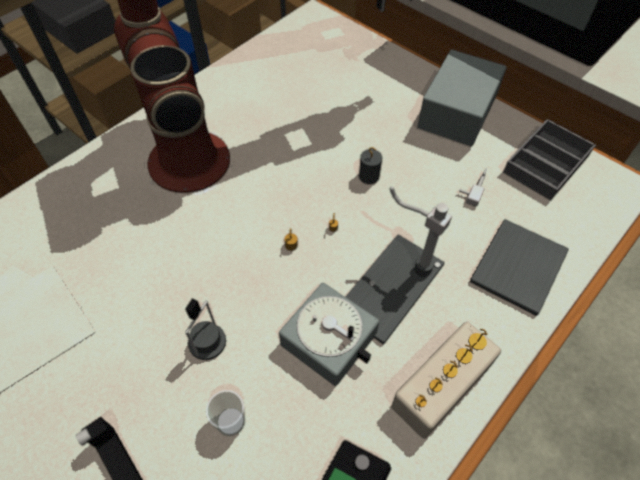

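View pics/top0.png

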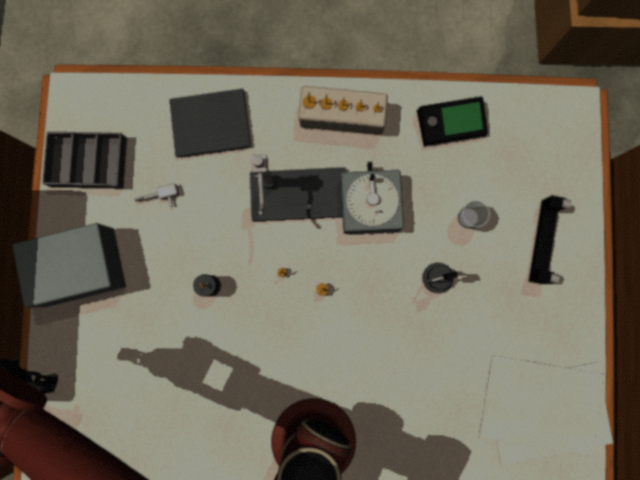

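The top view shows the column near (260,160), the housing and dial at (372,200) with the peg at (370,166), and the carrier at (440,278). The spare is at (206,285), the brass weights at (284,272) and (323,289), the jar at (474,214) and the clamp at (160,193).

Run:
```python
from h import *
P=np.load('top.npy'); S=np.load('scene.npy')
def reg(P,x0,x1,y0,y1,z0,z1):
    Q=P.reshape(-1,3); Q=Q[~np.isnan(Q[:,0])]
    return Q[(Q[:,0]>x0)&(Q[:,0]<x1)&(Q[:,1]>y0)&(Q[:,1]<y1)&(Q[:,2]>z0)&(Q[:,2]<z1)]
for u,v in ((372,200),(370,166),(440,278),(260,160),(462,274),(206,285),(284,272),(323,289),(474,214),(310,215),(260,205)): print(u,v,P[v,u])
c=P[205,380]
for nm,A in(('top',P),('scene',S)):
    Q=reg(A,c[0]-.13,c[0]+.13,c[1]-.13,c[1]+.13,.06,.082)
    print(nm,'housing',len(Q),cv2.minAreaRect(Q[:,:2].astype(np.float32)*1000),np.median(Q[:,2]))
    Q=reg(A,c[0]-.15,c[0]+.15,c[1]-.13,c[1]+.13,.1,.2);print('peg',Q.mean(0) if len(Q) else 0,len(Q))
    c2=P[280,436]
    for a,b in((.006,.02),(.03,.055),(.06,.132),(.138,.2)):
        Q=reg(A,c2[0]-.1,c2[0]+.1,c2[1]-.1,c2[1]+.1,a,b)
        if len(Q): print('car',a,len(Q),Q.mean(0),cv2.minAreaRect(Q[:,:2].astype(np.float32)*1000))
    c3=P[205,310]
    for a,b in((.19,.222),(.23,.28)):
        Q=reg(A,c3[0]-.2,c3[0]+.2,c3[1]-.05,c3[1]+.25,a,b)
        if len(Q):print('hook/col',a,len(Q),Q.mean(0),Q.min(0),Q.max(0),cv2.minAreaRect(Q[:,:2].astype(np.float32)*1000))
a=cv2.imread('pics/top0.png');b=cv2.imread('pics/scene0.png')
o=np.vstack([np.hstack([cv2.resize(a[230:310,390:490],(400,320),interpolation=3),cv2.resize(b[290:370,160:260],(400,320),interpolation=3)]),cv2.resize(a[145:245,240:420],(800,444),interpolation=3)[:280]])
cv2.imwrite('pics/crop1.png',o)
```

```text
372 200 [ 0.5999 -0.1292  0.0919]
370 166 [ 0.6925 -0.1247  0.058 ]
440 278 [ 0.4129 -0.2911  0.1261]
260 160 [0.6535 0.1272 0.2508]
462 274 [ 0.4295 -0.3718  0.0025]
206 285 [0.3815 0.2706 0.0731]
284 272 [0.4209 0.0847 0.0259]
323 289 [ 0.3809 -0.0152  0.0303]
474 214 [ 0.5861 -0.4015  0.0062]
310 215 [0.5691 0.0239 0.0192]
260 205 [0.5618 0.129  0.205 ]
top housing 3389 ((616.851318359375, -129.64109802246094), (175.94129943847656, 150.46934509277344), 4.338963508605957) 0.07244587175662653
peg [ 0.6533 -0.1252  0.1214] 30
car 0.006 470 [ 0.4156 -0.2872  0.01  ] ((407.5047607421875, -281.3464050292969), (198.5435028076172, 197.9327850341797), 89.80928802490234)
car 0.03 373 [ 0.4185 -0.304   0.0449] ((418.4295959472656, -306.78961181640625), (59.43575668334961, 58.3519287109375), 68.04048919677734)
car 0.06 55 [ 0.415  -0.2954  0.1201] ((418.5564270019531, -306.8151550292969), (5.844043254852295, 74.90635681152344), 17.230226516723633)
car 0.138 92 [ 0.4181 -0.305   0.1723] ((418.6366882324219, -307.5679626464844), (14.153170585632324, 26.921350479125977), 17.096160888671875)
hook
[... 793 characters left out ...]
, 61.32014465332031), 62.7164421081543)
car 0.06 178 [ 0.4212 -0.309   0.1105] ((419.43475341796875, -306.8589172363281), (7.950595855712891, 76.17250061035156), 16.667329788208008)
car 0.138 230 [ 0.4229 -0.3081  0.1654] ((420.0208435058594, -306.9106140136719), (15.388627052307129, 27.705230712890625), 19.131336212158203)
hook/col 0.19 495 [0.627  0.1254 0.2079] [0.5442 0.1144 0.1904] [0.6772 0.153  0.2219] ((610.3319091796875, 128.47288513183594), (132.9423065185547, 37.04877853393555), 6.421910285949707)
hook/col 0.23 172 [0.6574 0.1305 0.2459] [0.6451 0.1213 0.2301] [0.6673 0.1469 0.2546] ((656.1765747070312, 133.4940185546875), (22.657655715942383, 24.50179672241211), 20.4652042388916)
```

View pics/crop1.png

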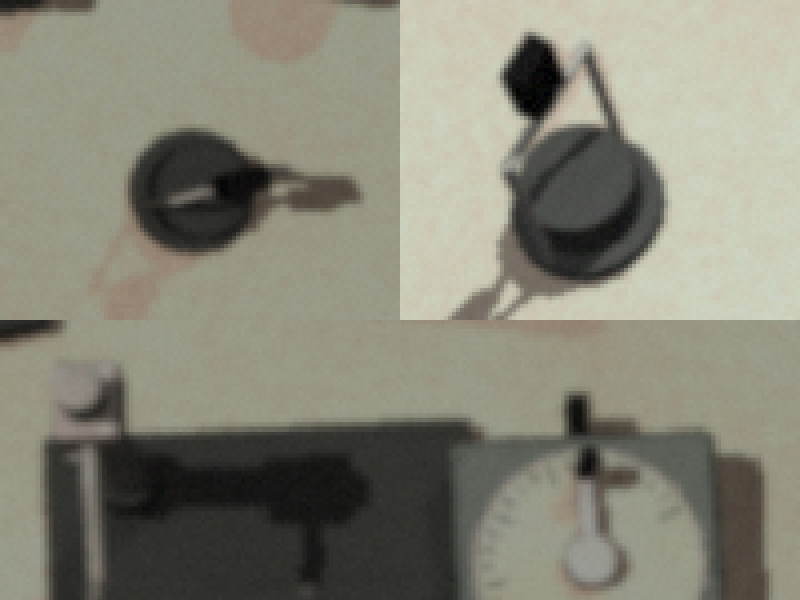

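```bash
cat >> h.py <<'E'
def tgt(pos,yaw,o=None,frm=None):
    """normalised row to reach pos with tool down, tool y at world angle yaw(deg); frm=(pos,yaw) overrides the start pose"""
    D=lambda y: np.column_stack([[np.cos(y-np.pi/2)*-1,np.sin(y-np.pi/2)*-1,0],[np.cos(y),np.sin(y),0],[0,0,-1]])
    if frm: p0,R0=np.array(frm[0]),D(np.radians(frm[1]))
    else:
        o=ctrl.get_obs(); p0=np.array(o['tool_pos']); R0=Ro.from_rotvec(o['tool_rot']).as_matrix()
    R1=D(np.radians(yaw))
    return np.r_[R0.T@(np.array(pos)-p0)/.6, Ro.from_matrix(R0.T@R1).as_rotvec()/(np.pi/2)]
E
python3 - <<'E'
from h import *
R=Ro.from_rotvec(ctrl.get_obs()['tool_rot']).as_matrix();print(R)
print(tgt((.43,.2,.36),85),tgt((.45,-.0,.36),95))
print(tgt((.4195,-.307,.32),107,frm=((.45,0,.36),95)),tgt((.4195,-.307,.215),107,frm=((.45,0,.36),95)))
E
```

```text
[[-0.9554  0.2953 -0.0008]
 [ 0.2953  0.9554 -0.0017]
 [ 0.0002 -0.0018 -1.    ]]
[-0.5863 -0.511  -0.0946 -0.0012 -0.0003 -0.1353] [-0.7166 -0.8196 -0.094  -0.0011 -0.0004 -0.2464]
[ 0.0952 -0.5053  0.0667  0.      0.     -0.1333] [ 0.0952 -0.5053  0.2417  0.      0.     -0.1333]
```

Request:
apply_moves(
  rows=[-0.586,-0.511,-0.095,0,0,-0.135,-0.586,-0.511,-0.095,0,0,-0.135,-0.586,-0.511,-0.095,0,0,-0.135,-0.586,-0.511,-0.095,0,0,-0.135,-0.586,-0.511,-0.095,0,0,-0.135,-0.586,-0.511,-0.095,0,0,-0.135,-0.586,-0.511,-0.095,0,0,-0.135,-0.586,-0.511,-0.095,0,0,-0.135,-0.586,-0.511,-0.095,0,0,-0.135,-0.586,-0.511,-0.095,0,0,-0.135,-0.717,-0.82,-0.095,0,0,-0.246,-0.717,-0.82,-0.095,0,0,-0.246,-0.717,-0.82,-0.095,0,0,-0.246,-0.717,-0.82,-0.095,0,0,-0.246,-0.717,-0.82,-0.095,0,0,-0.246,-0.717,-0.82,-0.095,0,0,-0.246],
  grip=1,
)

```text
t: 1.7
tool_pos: [0.4502, -0.0012, 0.3604]
tool_rot: [0.13, -3.138, -0.001]
contact_force: [-0.7, -0.0, -0.3]
opening: 0.0851
grip_force: 0.0
```

Near the gauge now; a wrist picture here helps fix the hook. Then on to the carrier.

Request:
apply_moves(
  rows=[0.095,-0.505,0.067,0,0,-0.133,0.095,-0.505,0.067,0,0,-0.133,0.095,-0.505,0.067,0,0,-0.133,0.095,-0.505,0.067,0,0,-0.133,0.095,-0.505,0.067,0,0,-0.133,0.095,-0.505,0.067,0,0,-0.133,0.095,-0.505,0.067,0,0,-0.133,0.095,-0.505,0.067,0,0,-0.133],
)

```text
t: 2.5
tool_pos: [0.42, -0.3071, 0.3196]
tool_rot: [0.461, -3.107, -0.003]
contact_force: [-0.0, 0.0, 0.4]
opening: 0.0854
grip_force: 0.0
```

Run:
```python
from h import *
im,P,c=cloud('wrist','pics/w1.png')
Q=P.reshape(-1,3);Q=Q[~np.isnan(Q[:,0])]
Q=Q[(abs(Q[:,0]-.42)<.08)&(abs(Q[:,1]+.307)<.08)]
for a,b in((.03,.055),(.1,.132),(.165,.185)):
    q=Q[(Q[:,2]>a)&(Q[:,2]<b)]
    if len(q): print(a,len(q),q.mean(0),cv2.minAreaRect(q[:,:2].astype(np.float32)*1000))
print(tgt((.4195,-.307,.215),107)); print(ctrl.get_obs()['tool_pos'])
```

```text
0.03 2850 [ 0.4137 -0.3073  0.0435] ((417.99822998046875, -305.88690185546875), (58.658504486083984, 58.35404586791992), 62.03110885620117)
0.1 664 [ 0.4179 -0.3068  0.1233] ((417.95684814453125, -306.2757873535156), (6.845719337463379, 75.47559356689453), 17.548688888549805)
0.165 1126 [ 0.4172 -0.3064  0.1746] ((418.2747497558594, -306.0909729003906), (14.012558937072754, 25.901384353637695), 16.46478271484375)
[ 0.0017 -0.0017  0.1752  0.0014 -0.     -0.0005]
[ 0.4203 -0.3059  0.3201]
```

View pics/w1.png

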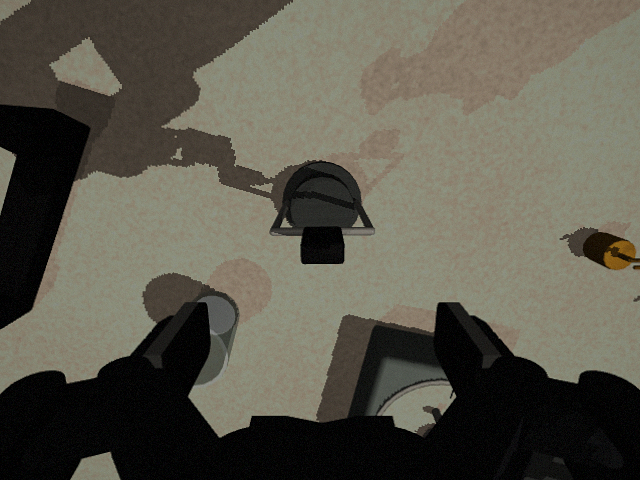

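The tab sits at (322,245), with the bar parallel to the finger line and nothing between the fingers. Next I go down and close.

Request:
apply_moves(
  rows=[0.003,0,0.06,0,0,0,0.003,0,0.11,0,0,0,0.003,0,0.145,0,0,0,0.003,0,0.165,0,0,0,0.003,0,0.175,0,0,0,0.003,0,0.175,0,0,0],
)

```text
t: 3.15
tool_pos: [0.4185, -0.3064, 0.2158]
tool_rot: [-0.465, 3.107, 0.0]
contact_force: [-0.7, 0.7, 0.6]
opening: 0.0855
grip_force: 0.0
```

Request:
apply_moves(
  rows=[0,0,0,0,0,0,0,0,0,0,0,0,0,0,0,0,0,0,0,0,0,0,0,0,0,0,0,0,0,0,0,0,0,0,0,0,0,0,0,0,0,0,0,0,0,0,0,0,0,0,0,0,0,0,0,0,0,0,0,0],
  grip=0,
  grip_force=50,
)

```text
t: 4.15
tool_pos: [0.4182, -0.3075, 0.2164]
tool_rot: [-0.462, 3.107, -0.001]
contact_force: [-1.6, 1.8, 4.9]
opening: 0.0254
grip_force: 50.5
```

Run:
```python
from h import *
o=ctrl.get_obs();print(o['tool_pos'])
f=(o['tool_pos'],107)
print(tgt((.41,-.30,.40),107,frm=f),tgt((.40,0.1,.40),95,frm=f))
```

```text
[ 0.4182 -0.3075  0.2164]
[ 0.0094  0.0159 -0.306   0.      0.      0.    ] [-0.1695  0.6583 -0.306   0.      0.      0.1333]
```

Request:
apply_moves(
  rows=[0,0,-0.05,0,0,0,0,0,-0.12,0,0,0,0,0,-0.19,0,0,0,0,0,-0.26,0,0,0,0,0,-0.305,0,0,0,-0.02,0.06,-0.305,0,0,0.02,-0.04,0.14,-0.305,0,0,0.04,-0.06,0.22,-0.305,0,0,0.05,-0.08,0.3,-0.305,0,0,0.07,-0.1,0.38,-0.305,0,0,0.09,-0.12,0.46,-0.305,0,0,0.11,-0.14,0.54,-0.305,0,0,0.12,-0.16,0.6,-0.305,0,0,0.133,-0.17,0.64,-0.305,0,0,0.135,-0.17,0.658,-0.305,0,0,0.136,-0.17,0.658,-0.305,0,0,0.136,-0.17,0.658,-0.305,0,0,0.136],
)

```text
t: 5.85
tool_pos: [0.4005, 0.0994, 0.3976]
tool_rot: [0.128, -3.137, 0.002]
contact_force: [-0.1, 0.2, -4.4]
opening: 0.0254
grip_force: 51.3
```

Run:
```python
from h import *
o=ctrl.get_obs();print(o['tool_pos'],o['opening'],o['grip_force'])
im,P,c=cloud('wrist','pics/w2.png'); np.save('w2.npy',P)
K,k1,R,cc=c
def R_(Q,x0,x1,y0,y1,z0,z1):
    Q=Q.reshape(-1,3);Q=Q[~np.isnan(Q[:,0])]
    return Q[(Q[:,0]>x0)&(Q[:,0]<x1)&(Q[:,1]>y0)&(Q[:,1]<y1)&(Q[:,2]>z0)&(Q[:,2]<z1)]
q=R_(P,.5,.64,.08,.18,.185,.24);print(len(q),q.min(0) if len(q) else 0)
s,PS,_=cloud('scene','pics/s2.png'); np.save('s2.npy',PS)
t,PT,_=cloud('top','pics/t2.png'); np.save('t2.npy',PT)
for A in(P,PS,PT,np.load('scene.npy'),np.load('top.npy')):
    q=R_(A,.53,.64,.09,.17,.18,.235)
    print(len(q))
    if len(q)>30:
        b=np.round(q[:,0]/.01).astype(int)
        for k in range(53,65):
            m=b==k
            if m.sum()>3: print(k,m.sum(),q[m,1].mean().round(4),np.percentile(q[m,2],90).round(4),q[m,0].min().round(4))
cv2.imwrite('pics/c2.png',np.hstack([cv2.resize(s[150:300,330:480],(400,400),interpolation=3),cv2.resize(im,(400,400))]))
```

```text
[0.4005 0.0994 0.3976] 0.02538604608184205 51.251245737075806
132 [0.5366 0.1218 0.1941]
132
54 105 0.1258 0.2234 0.5366
55 21 0.1248 0.2127 0.5452
56 4 0.1233 0.2032 0.5572
268
54 8 0.1236 0.2281 0.5412
55 39 0.1243 0.2264 0.5453
56 32 0.1256 0.2095 0.5555
57 27 0.1266 0.2014 0.5656
58 22 0.1269 0.2015 0.5757
59 23 0.1274 0.2045 0.5852
60 19 0.1279 0.2077 0.5957
61 22 0.129 0.2101 0.6051
62 25 0.1305 0.2114 0.615
63 21 0.131 0.2119 0.6252
64 30 0.1283 0.2241 0.6358
267
54 15 0.1257 0.2287 0.538
55 16 0.125 0.222 0.5455
56 19 0.1262 0.2079 0.5554
57 21 0.1283 0.2012 0.5651
58 24 0.1283 0.2029 0.5762
59 16 0.1292 0.207 0.5865
60 22 0.1298 0.2088 0.5957
61 21 0.1306 0.2121 0.6063
62 18 0.1319 0.2147 0.6152
63 45 0.1361 0.2232 0.6252
64 50 0.13 0.2254 0.635
270
54 9 0.1252 0.2255 0.5403
55 39 0.1245 0.2252 0.5452
56 32 0.1253 0.2102 0.5551
57 25 0.1263 0.2021 0.565
58 24 0.1265 0.2023 0.5754
59 21 0.1272 0.2052 0.5855
60 23 0.1277 0.2074 0.5957
61 23 0.1292 0.2099 0.6054
62 26 0.1303 0.2116 0.6152
63 18 0.1315 0.211 0.626
64 30 0.1292 0.2229 0.6357
268
54 14 0.1256 0.2303 0.5383
55 17 0.1253 0.2243 0.545
56 20 0.1268 0.2074 0.5555
57 21 0.1275 0.2041 0.5653
58 22 0.1284 0.2031 0.5762
59 18 0.1293 0.2075 0.5851
60 20 0.1298 0.209 0.5957
61 21 0.1304 0.2125 0.6051
62 20 0.1319 0.2143 0.6155
63 43 0.1359 0.2233 0.6254
64 52 0.1304 0.227 0.635
```

View pics/c2.png

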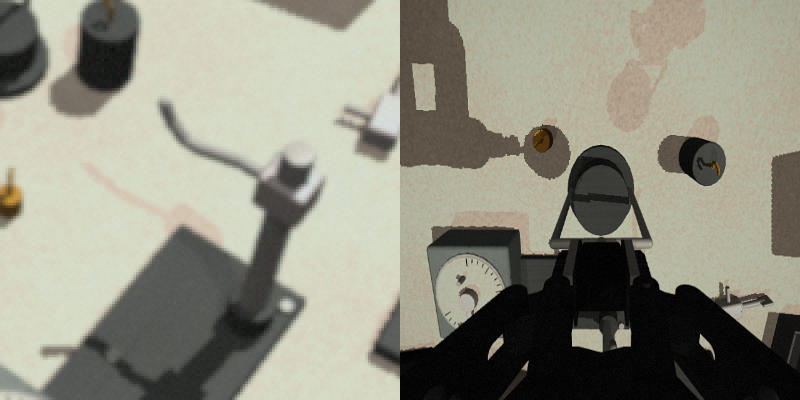

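The hook tip is near (165,105) in the left crop and free. The carrier hangs straight in the grip, and the seat comes out at about (0.573, 0.127).

Run:
```python
from h import *
for p in((.44,.116,.34),(.575,.127,.34)): print(tgt(p,94.7))
```

```text
[-0.0675  0.023   0.0972 -0.0003 -0.0003 -0.0014]
[-0.2932  0.0234  0.0971 -0.0003 -0.0003 -0.0014]
```

Request:
apply_moves(
  rows=[-0.03,0.01,0.04,0,0,0,-0.055,0.02,0.08,0,0,0,-0.067,0.023,0.097,0,0,0,-0.067,0.023,0.097,0,0,0,-0.09,0.023,0.097,0,0,0,-0.13,0.023,0.097,0,0,0,-0.17,0.023,0.097,0,0,0,-0.21,0.023,0.097,0,0,0,-0.25,0.023,0.097,0,0,0,-0.275,0.023,0.097,0,0,0,-0.293,0.023,0.097,0,0,0,-0.293,0.023,0.097,0,0,0,-0.293,0.023,0.097,0,0,0],
)

```text
t: 7.3
tool_pos: [0.5743, 0.128, 0.3411]
tool_rot: [0.128, -3.139, 0.0]
contact_force: [-0.1, -0.5, -5.5]
opening: 0.0248
grip_force: 51.1
```

Run:
```python
from h import *
o=ctrl.get_obs();print(o['tool_pos'],o['contact_force'],o['opening'])
s,PS,_=cloud('scene'); print(tgt((.575,.127,.295),94.7))
cv2.imwrite('pics/s3.png',cv2.resize(s[130:290,330:490],(600,600),interpolation=3))
```

```text
[0.5743 0.128  0.3411] [-0.1043 -0.4759 -5.5225] 0.02476223937286854
[-0.0013 -0.0019  0.0765 -0.     -0.0002 -0.0001]
```

View pics/s3.png

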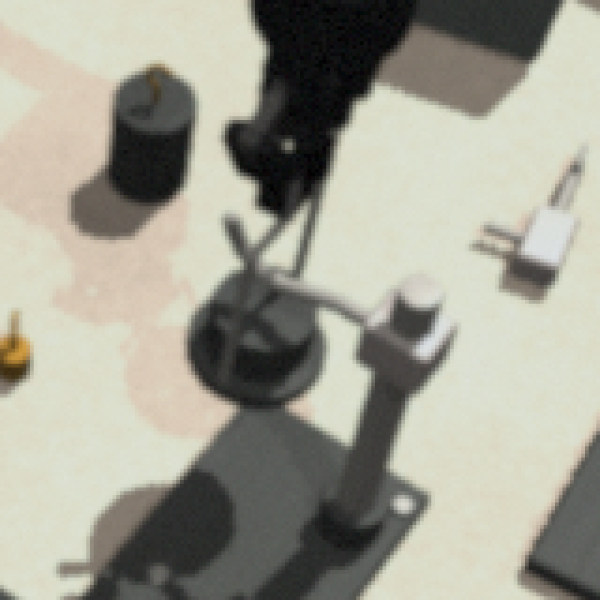

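The hook tip at (235,230) passes through the handle opening, with the bar above and behind it. Next I lower it.

Request:
apply_moves(
  rows=[0,0,0.02,0,0,0,0,0,0.04,0,0,0,0,0,0.06,0,0,0,0,0,0.07,0,0,0,0,0,0.076,0,0,0,0,0,0.076,0,0,0,0,0,0.076,0,0,0],
)

```text
t: 8.05
tool_pos: [0.575, 0.1282, 0.2952]
tool_rot: [-0.129, 3.138, 0.0]
contact_force: [0.5, -0.8, -6.2]
opening: 0.0251
grip_force: 51.2
```

Request:
apply_moves(
  rows=[0,0,0.002,0,0,0,0,0,0.004,0,0,0,0,0,0.004,0,0,0],
)

```text
t: 8.35
tool_pos: [0.5751, 0.1282, 0.2939]
tool_rot: [-0.129, 3.137, 0.0]
contact_force: [-0.7, -0.1, 0.4]
opening: 0.0253
grip_force: 51.8
```

Request:
apply_moves(
  rows=[0,0,0.002,0,0,0,0,0,0.003,0,0,0,0,0,0.003,0,0,0],
)

```text
t: 8.65
tool_pos: [0.5752, 0.1283, 0.2937]
tool_rot: [-0.129, 3.136, 0.0]
contact_force: [-4.7, -0.4, 8.3]
opening: 0.0253
grip_force: 52.7
```

Bar is seated. I relieve the press and open.

Request:
apply_moves(
  rows=[0,0,-0.003,0,0,0,0,0,-0.003,0,0,0],
)

```text
t: 8.85
tool_pos: [0.5751, 0.1282, 0.2938]
tool_rot: [-0.128, 3.137, 0.0]
contact_force: [-2.5, -0.2, 4.2]
opening: 0.0252
grip_force: 52.0
```

Request:
apply_moves(
  rows=[0,0,0,0,0,0,0,0,0,0,0,0,0,0,0,0,0,0,0,0,0,0,0,0,0,0,0,0,0,0,0,0,0,0,0,0,0,0,0,0,0,0,0,0,0,0,0,0],
  grip=0.8,
)

```text
t: 9.65
tool_pos: [0.5747, 0.1282, 0.2925]
tool_rot: [0.129, -3.139, 0.0]
contact_force: [0.1, 0.6, -0.6]
opening: 0.0685
grip_force: 0.0
```

Run:
```python
from h import *
o=ctrl.get_obs();print(o['tool_pos'],o['contact_force'],o['opening'])
s,PS,_=cloud('scene')
t,PT,_=cloud('wrist')
cv2.imwrite('pics/s4.png',np.hstack([cv2.resize(s[130:290,330:490],(400,400),interpolation=3),cv2.resize(t,(400,400))]))
```

```text
[0.5747 0.1282 0.2925] [ 0.071   0.5653 -0.5645] 0.06846515136779481
```

View pics/s4.png

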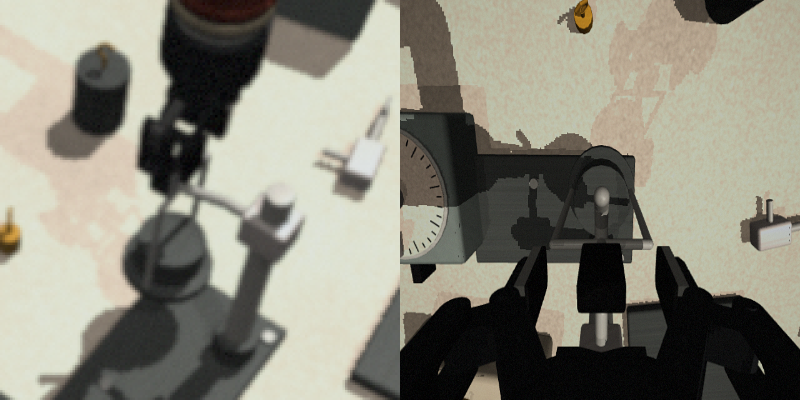

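The bar sits on the hook and the tab hangs free between the open fingers. I lift straight up.

Request:
apply_moves(
  rows=[0,0,-0.02,0,0,0,0,0,-0.05,0,0,0,0,0,-0.1,0,0,0,0,0,-0.15,0,0,0,0,0,-0.19,0,0,0,0,0,-0.19,0,0,0],
)

```text
t: 10.35
tool_pos: [0.5757, 0.1283, 0.4129]
tool_rot: [-0.128, 3.129, 0.001]
contact_force: [0.6, -0.1, 0.3]
opening: 0.0683
grip_force: 0.0
```

Run:
```python
from h import *
P=np.load('top.npy');S=np.load('scene.npy')
for A in(P,S):
    Q=A.reshape(-1,3);Q=Q[~np.isnan(Q[:,0])]
    q=Q[(abs(Q[:,0]-.605)<.09)&(abs(Q[:,1]+.13)<.07)&(Q[:,2]>.08)&(Q[:,2]<.098)]
    h=q[q[:,0]<.622]; print('hub',len(h),cv2.minEnclosingCircle(h[:,:2].astype(np.float32)*1000))
    q=Q[(abs(Q[:,0]-.65)<.05)&(abs(Q[:,1]+.13)<.06)&(Q[:,2]>.1)&(Q[:,2]<.14)]; print('peg',cv2.minEnclosingCircle(q[:,:2].astype(np.float32)*1000))
    q=Q[(abs(Q[:,0]-.605)<.06)&(abs(Q[:,1]+.13)<.13)&(Q[:,2]>.06)&(Q[:,2]<.082)]; 
    print('side edges y',[(x,q[abs(q[:,0]-x)<.004][:,1].min(),q[abs(q[:,0]-x)<.004][:,1].max()) for x in(.56,.60,.64)])
o=ctrl.get_obs();print(o['tool_pos'],o['contact_force'])
```

```text
hub 159 ((603.317138671875, -129.53219604492188), 63.66086196899414)
peg ((654.0092163085938, -126.14767456054688), 6.393352031707764)
side edges y [(0.56, np.float64(-0.2090885631071739), np.float64(-0.059865952950014734)), (0.6, np.float64(-0.20656252750584767), np.float64(-0.05635642792031075)), (0.64, np.float64(-0.2031444972068233), np.float64(-0.05282779901675244))]
hub 198 ((589.1519165039062, -129.03082275390625), 32.363426208496094)
peg ((656.503173828125, -125.1358642578125), 6.085201263427734)
side edges y [(0.56, np.float64(-0.21007706356134093), np.float64(-0.059626185933536247)), (0.6, np.float64(-0.2065399394497418), np.float64(-0.05627452351329293)), (0.64, np.float64(-0.2016971655730599), np.float64(-0.05423952064370052))]
[0.5757 0.1283 0.4129] [ 0.5851 -0.0566  0.3379]
```

Run:
```python
from h import *
C=np.array([.605,-.1308]); a=np.radians(4.8); G=np.array([[np.cos(a),-np.sin(a)],[np.sin(a),np.cos(a)]])
w=lambda x,y,z: np.r_[C+G@np.array([x,y])/1000,z]
Y=94.7
s=w(50,-36,.26);print(s,tgt(s,Y))
z=.1776;f=(w(50,-36,z),Y)
print('down',tgt(f[0],Y,frm=(s,Y)))
for p in range(-24,158,12): print(p,tgt(w(50*np.cos(np.radians(p)),50*np.sin(np.radians(p)),z),Y,frm=f)[:3].round(3))
print('end',tgt(w(-47,18,z),Y,frm=f)[:3])
```

```text
[ 0.6578 -0.1625  0.26  ] [-0.0942 -0.4943  0.2557  0.0001  0.0061 -0.0001]
down [0.     0.     0.1373 0.     0.     0.    ]
-24 [0.007 0.026 0.   ]
-12 [0.002 0.043 0.   ]
0 [0.   0.06 0.  ]
12 [0.002 0.077 0.   ]
24 [0.007 0.094 0.   ]
36 [0.016 0.109 0.   ]
48 [0.028 0.122 0.   ]
60 [0.042 0.132 0.   ]
72 [0.058 0.139 0.   ]
84 [0.075 0.143 0.   ]
96 [0.092 0.143 0.   ]
108 [0.109 0.139 0.   ]
120 [0.125 0.132 0.   ]
132 [0.139 0.122 0.   ]
144 [0.151 0.109 0.   ]
156 [0.16  0.094 0.   ]
end [0.1618 0.0897 0.    ]
```

Request:
apply_moves(
  rows=[-0.02,-0.08,0,0,0,0,-0.04,-0.16,0,0,0,0,-0.05,-0.24,0.02,0,0,0,-0.07,-0.32,0.07,0,0,0,-0.08,-0.4,0.12,0,0,0,-0.094,-0.46,0.18,0,0,0,-0.094,-0.494,0.23,0,0.003,0,-0.094,-0.494,0.255,0,0.003,0,-0.094,-0.494,0.255,0,0.003,0,-0.094,-0.494,0.255,0,0.003,0],
  grip=0,
  grip_force=20,
)

```text
t: 11.35
tool_pos: [0.6553, -0.1617, 0.2541]
tool_rot: [0.13, -3.135, -0.0]
contact_force: [0.5, 0.4, 0.3]
opening: 0.0001
grip_force: 0.0
```

Request:
apply_moves(
  rows=[0,0,0.04,0,0,0,0,0,0.08,0,0,0,0,0,0.115,0,0,0,0,0,0.132,0,0,0,0,0,0.137,0,0,0,0,0,0.137,0,0,0],
)

```text
t: 11.95
tool_pos: [0.6555, -0.1622, 0.1729]
tool_rot: [0.13, -3.136, 0.002]
contact_force: [0.4, -0.5, 0.6]
opening: -0.0004
grip_force: 0.0
```

Run:
```python
from h import *
o=ctrl.get_obs();print(o['tool_pos'],o['contact_force'],o['opening'])
s,PS,_=cloud('scene')
t,PT,_=cloud('top')
cv2.imwrite('pics/s5.png',np.hstack([cv2.resize(s[150:400,250:500],(400,400),interpolation=3),cv2.resize(t[130:270,310:450],(400,400),interpolation=3)]))
```

```text
[ 0.6555 -0.1622  0.1729] [ 0.3801 -0.5244  0.6182] -0.0004072179418802599
```

View pics/s5.png

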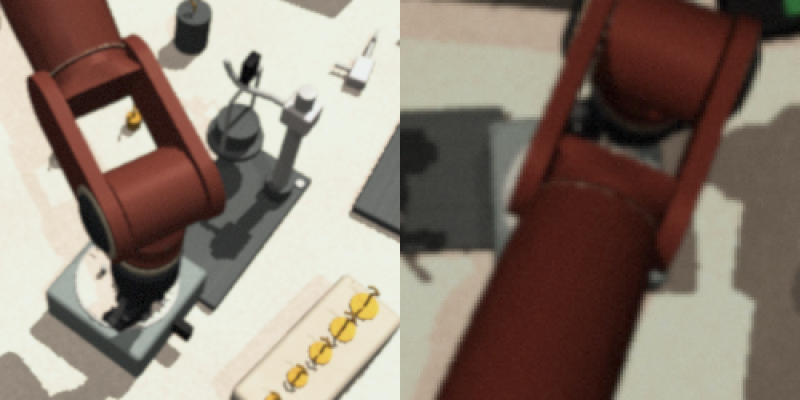

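The closed fingers stand on the clockwise side of the peg, the carrier hangs undisturbed, and the wrist is well clear of it. Next comes the arc sweep.

Request:
apply_moves(
  rows=[0.002,0.015,0,0,0,0,0.003,0.026,0,0,0,0,-0.002,0.043,0,0,0,0,-0.004,0.06,0,0,0,0,-0.002,0.077,0,0,0,0,0.003,0.094,0,0,0,0,0.012,0.109,0,0,0,0,0.024,0.122,0,0,0,0,0.038,0.132,0,0,0,0,0.054,0.139,0,0,0,0,0.071,0.143,0,0,0,0,0.088,0.143,0,0,0,0,0.105,0.139,0,0,0,0,0.121,0.132,0,0,0,0,0.135,0.122,0,0,0,0,0.147,0.112,0,0,0,0,0.154,0.104,0,0,0,0,0.154,0.104,0,0,0,0],
)

```text
t: 13.85
tool_pos: [0.5562, -0.1086, 0.1711]
tool_rot: [0.126, -3.132, -0.001]
contact_force: [-0.2, 0.4, 0.3]
opening: -0.0001
grip_force: 0.0
```

Request:
apply_moves(
  rows=[0.001,-0.004,0,0,0,0,0.002,-0.008,0,0,0,0,0.002,-0.008,0,0,0,0],
)

```text
t: 14.15
tool_pos: [0.5564, -0.1129, 0.1713]
tool_rot: [0.128, -3.133, -0.0]
contact_force: [-0.9, 0.7, 0.1]
opening: -0.0
grip_force: 0.4
```

Request:
apply_moves(
  rows=[0,-0.003,0,0,0,0,0,-0.005,0,0,0,0,0,-0.005,0,0,0,0],
)

```text
t: 14.45
tool_pos: [0.5567, -0.1148, 0.1714]
tool_rot: [0.128, -3.133, -0.005]
contact_force: [-2.6, 5.5, 0.4]
opening: -0.0001
grip_force: 2.9
```

Request:
apply_moves(
  rows=[0,-0.002,0,0,0,0,0,-0.004,0,0,0,0,0,-0.004,0,0,0,0],
)

```text
t: 14.75
tool_pos: [0.5567, -0.1155, 0.1714]
tool_rot: [0.129, -3.132, -0.011]
contact_force: [-2.5, 12.6, 2.5]
opening: 0.0004
grip_force: 6.2
```

The stop resists firmly (12.6 N). I back off and go up.

Request:
apply_moves(
  rows=[0,0.01,0,0,0,0,0,0.025,0,0,0,0,0,0.03,0,0,0,0,0,0.03,-0.06,0,0,0,0,0.03,-0.13,0,0,0,0,0.03,-0.2,0,0,0,0,0.03,-0.28,0,0,0,0,0.03,-0.34,0,0,0,0.06,-0.03,-0.36,0,0,0,0.13,-0.1,-0.36,0,0,0,0.2,-0.17,-0.36,0,0,0,0.26,-0.24,-0.36,0,0,0,0.28,-0.3,-0.36,0,0,0,0.28,-0.36,-0.36,0,0,0,0.28,-0.4,-0.36,0,0,0,0.28,-0.4,-0.36,0,0,0,0.28,-0.4,-0.36,0,0,0],
)

```text
t: 16.45
tool_pos: [0.4102, -0.3713, 0.3884]
tool_rot: [0.127, -3.134, -0.0]
contact_force: [0.3, 0.6, -1.1]
opening: -0.0002
grip_force: 0.0
```

Run:
```python
from h import *
o=ctrl.get_obs();print(o['tool_pos'],o['contact_force'])
s,PS,_=cloud('scene')
t,PT,_=cloud('top')
for A in(PS,PT):
    Q=A.reshape(-1,3);Q=Q[~np.isnan(Q[:,0])]
    q=Q[(abs(Q[:,0]-.605)<.09)&(abs(Q[:,1]+.13)<.08)&(Q[:,2]>.1)&(Q[:,2]<.14)]
    if len(q):
        c=np.array(cv2.minEnclosingCircle(q[:,:2].astype(np.float32)*1000)[0])/1000
        d=c-[.605,-.1308]; print(len(q),c,'angle from -x', np.degrees(np.arctan2(-d[1],-d[0])))
cv2.imwrite('pics/s6.png',np.hstack([cv2.resize(s[150:400,250:500],(400,400),interpolation=3),cv2.resize(t[130:270,310-70:450-0],(600,400),interpolation=3)[:,200:]]))
```

```text
[ 0.4102 -0.3713  0.3884] [ 0.3118  0.5942 -1.0809]
52 [ 0.5563 -0.1351] angle from -x 5.084740222738227
27 [ 0.5546 -0.1339] angle from -x 3.572948828639324
```

View pics/s6.png

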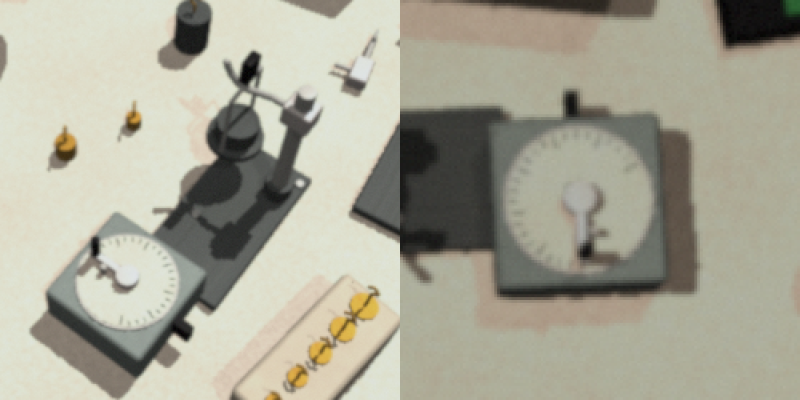

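The peg is home, pointing along the gauge's -x at (585,250) in the right crop, and the carrier still hangs on the hook at (240,120) in the left one. The robot is clear, so I hand the job in.

```bash
python3 -c "
from station import ctrl
print(ctrl.finish_job())"
```

```text
the job is handed in; nothing more can be done
None
```

I handed the job in at about 16.5 s: the carrier hangs free on the hook, the peak arm is back against its zero stop, and I moved none of the other loose things; no verdict was returned.

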